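Put the grill brushes away in the pull-out tray

TASK

Pull the tray out of the low wooden cabinet until it stops, then put the two grill brushes away in it: the red brush flat on the floor of the red lane, the blue one in the blue lane, bristles down, with the head to the rear and the handle towards the front. Leave the tray fully out, and do not push aside or tip any of the other things on the counter, the boards and the cabinet.

Things in the scene. Friction and masses are not known exactly. Their poses are not given: they have to be found in the camera images.
- tray (a joint): slide of the pull-out tray in m: 0 = pushed home in the cabinet, grows as drawn out towards the robot (the cabinet's -x), 0.13 = at its stop; it starts at 0 to 0.03. About 3 N of friction hold it where it is left
- tray_handle (a point): middle of the tray's dark steel bar handle; moves with the tray. The bar is round, 12 mm thick, 110 mm long along y of this frame, 38 mm above the counter and 64 mm in front of the tray's low front lip (two posts join it to the lip at 48 mm either side of the middle). x of this frame points from the handle into the cabinet, the tray slides out along -x
- lane_red (a point): centre of the floor of the tray's red-lined lane (the +y, robot's left, one); moves with the tray; x points to the rear of the tray, z up. Floor 20 mm above the counter. The lane is 215 mm long in x, 100 mm wide in y, walled 25 mm high on all sides (front lip 6 mm thick, side walls and middle divider 4 mm)
- lane_blue (a point): the same for the blue-lined lane (the -y, robot's right, one), 104 mm from the red lane's centre
- cabinet: fixed low wooden cabinet holding the tray, 260 (x) x 244 (y) x 130 mm high, origin at the centre of its underside, its open front at x = -130 mm. The opening over the tray reaches up to 118 mm above the counter, the roof is 12 mm thick. Even with the tray at its stop, the rear 91 mm of each lane stay under the roof: the front edge of the roof is then 124 mm behind the inner face of the tray's lip
- red_brush: loose red grill brush, 190 mm long. Origin: centre of its underside (bristles); x to the head, z up. Head: block on bristles, x 35 to 95 mm, 44 wide, 0 to 36 high. Handle: bar, x -87 to 35, 24 wide, 14 to 34 above the underside. Steel heel: x -95 to -83, 30 wide, 0 to 34 high. Balances at x = -22. Starts bristles down, handle pushed under a board, only head and some 15 mm of handle out
- red_head (a point): centre of the red brush's head, 65 mm from the brush's origin, 18 mm above its underside
- board_a: fixed wooden serving board on two runners over the red brush's handle, 130 (x) x 180 (y) mm, underside 48 mm and top 62 mm above the counter, runners along x at y = -83 and 83 mm; origin on the counter under its centre; the brush comes out at its -x edge. The two boards look alike and change sides
- blue_brush: loose blue grill brush, 190 mm long. Origin: centre of its underside (bristles); x to the head, z up. Head: block on bristles, x 35 to 95 mm, 44 wide, 0 to 36 high. Handle: bar, x -87 to 35, 24 wide, 14 to 34 above the underside. Steel heel: x -95 to -83, 30 wide, 0 to 34 high. Balances at x = -22. Starts bristles down, handle pushed under a board, only head and some 15 mm of handle out
- blue_head (a point): centre of the blue brush's head, 65 mm from the brush's origin, 18 mm above its underside
- board_b: fixed wooden serving board on two runners over the blue brush's handle, 130 (x) x 180 (y) mm, underside 48 mm and top 62 mm above the counter, runners along x at y = -83 and 83 mm; origin on the counter under its centre; the brush comes out at its -x edge. The two boards look alike and change sides
- mill: bystander, loose: dark wooden pepper mill, 54 mm across, 160 mm high; origin at the centre of its underside
- sauce: bystander, loose: yellow sauce bottle, 52 mm across, 150 mm high; origin at the centre of its underside
- jar_a: bystander, loose: amber jar, 58 mm across, 80 mm high, standing on board_a; origin at the centre of its underside
- ramekin: bystander, loose: white ramekin, 64 mm across, 45 mm high, standing on board_b; origin at the centre of its underside
- bowl: bystander, loose: terracotta bowl, 130 mm across, 50 mm high, standing on the cabinet; origin at the centre of its underside
- spoon: bystander, loose: wooden spoon, 190 mm long, lying on the counter; origin about its middle, x along it
- can: bystander, loose: green drinks can, 66 mm across, 120 mm high; origin at the centre of its underside
Mind the look-alikes: they are no part of the job. Several things have the shape of the red_brush; the one meant has the colours described above.

How it is judged:
By the outcome, as a careful person would: the job done as asked, in the order asked, and still so for the second after the job is handed in, with the robot touching nothing.
It also fails if it takes over 72 s, if anything falls off the work surface, if the arm or the gripper's body presses on something with over 40 N, if the wrist force passes 120 N, or if a joint passes its speed limit or range.

ROBOT

A 7-joint arm with a two-finger parallel gripper is mounted at the origin on the work surface. World frame = base frame: x ahead of the robot, y to its left, z up, the work surface at z = 0. Lengths are in mm, angles in rad, forces in N, time in s.
With the tool pointing down it reaches from about 400 to 850 mm from the base axis. Payload 6.9 kg.
Tool frame: the origin (TCP) lies at the very end of the fingers, on their centre line; the grasp point (between the pads) lies 19 mm behind it; z points along the fingers, y is the line along which they close (so a half turn about z gives the same grasp; the last joint's range is limited). The gripper opens to 85 mm and grips with 20 to 120 N. Pads are 22 mm wide; open, the fingers measure 114 mm over their backs; the gripper's body (76 mm by 85 mm) begins 54 mm behind the grasp point. The pads swing forward as they close: fully open they stand 13 mm farther back than shut.
Start: joints at [-1.02, 0.507, -0.238, 1.5, 0.126, 1.149, -0.155], TCP at [268.939, 564.166, 231.275] pointing down, gripper open.
Joint ranges: [-3.08, 3.08], [-0.24, 2.05], [-1.43, 1.35], [0, 2.5], [-1.52, 4.66], [0.17, 1.96], [-2.89, 2.89]. Speed limits (rad/s): [2.39, 2.39, 3.14, 3.14, 3.14, 3.14, 3.14].

INTERFACE

Orientations are given as a 3x3 rotation matrix whose columns are the frame's x, y, z axes.
In Python, from rig import robot gives the robot as it stands.
- The arm moves only by the tool apply_moves, never from a script. Its argument "series" is a list of rows, each an object with "jaw": the opening, from 0 (shut) to 1 (fully open); "slide": the shift along the tool's x, y, z in mm, a list of three; "spin": the turn about the tool's z in degrees. In form: [{"jaw": jaw, "slide": [tx, ty, tz], "spin": spin}, ...]. A call has 1 to 5 rows; each row is the pose to reach, as a shift and turn from the pose commanded when the call began, along the tool's axes at that moment; what a row does not reach only later rows make up. A row lasts 1/8 s, in which the tool goes at most 62.5 mm and 10.7 degrees, less where a joint would pass 70% of its speed; a pose out of reach is approached as far as the arm can. A call with a gripper value outside its range is refused whole. The fingers move at their own pace and stop on an object; "force" is the grip in N (left out, the last holds). Time passes only in rows, so rows that repeat a pose let the fingers close. It gives the time, the measured TCP pose, the force, the opening and the grip force at its end, in the units of the state.
- robot.state(): the state, without advancing time (a new reading comes with each control period).
- robot.camera(name): name is "scene" or "top" or "wrist"; returns the picture (480x640x3 uint8, red, green, blue); there is no depth.
- robot.camera_model(name): a dict with "mtx" (3x3 intrinsics, pixels), "dist" ([k1, k2, p1, p2, k3] as OpenCV has them; the pictures are not rectified), "R" (3x3) and "t" (3): a world point X has camera coordinates R X + t. Camera axes: x right, y down, z forward; pixel columns grow to the right and rows downward; lengths in mm; the calibration is good to about 2 mm. A picture is of the moment at which its call begins: read the wrist's pose just before it. camera_model takes no time and is no camera call; for the wrist camera it gives the pose at the moment of the call.
- robot.sign_off(): hands the job in; it is judged then, once.
Trained networks look in the newest picture that a camera, given by its name, has taken for a name from the list of things; names that differ only in an ending like _2 or _b are one class to them, and where a whole thing is asked for, a point or a joint stands for the part that bears it (a point fixed in the world has none). Each returns a list of dicts, best first, with "conf" (0 to 1); they miss things now and then, are a little off and sometimes report something else, mostly with a low value. They report only what shows in the picture. A call takes as long as a camera call. They do not tell look-alikes from the thing itself.
- robot.silhouettes(camera, query): "pixels" (480x640 bool, what is visible of it) and "point" ([row, column] in pixels, amid what is visible of it).
The state is a dict: "t": time; "joint_positions": joint angles; "joint_vel": joint speeds; "effort": joint torques, N m; "tcp_pos": TCP position; "ee_rot": TCP orientation; "force": force on the tool from outside, world axes, zero at the start; "ft_torque": the same for the moment, N m; "finger_gap": finger opening in mm; "grasp_force": force on a finger pad.
Only numpy, scipy, OpenCV 4.12 (cv2) and the standard library are available. Lean on these libraries where they do the work, as an engineer would, in place of code of your own. Each camera call takes 0.05 s, during which the arm holds its last target. There are 200 camera calls.

## Working session

There is one attempt and no reset: what is moved stays moved. The work goes in short steps, Python scripts to look and compute and a tool call to move; the robot and the scene stay as the last step left them, time stands still between calls to the robot, and variables do not carry over. Pictures are saved under pics/ and viewed, at most 10 in all, crops included, and the job is handed in when it is done.

Besides the shell and the picture viewer there is one more tool, called after "Emit:" as name(argument=value, ...), one argument or row to a line, values as JSON. apply_moves: Moves the arm, as the interface text tells. Its arguments: {"type":"object","properties":{"series":{"type":"array","items":{"type":"object","properties":{"jaw":{"type":"number"},"slide":{"type":"array","items":{"type":"number"}},"spin":{"type":"number"}}}},"force":{"type":"number"}},"required":["series"]}

```bash
mkdir -p pics; ls; python3 - <<'E'
from rig import robot
import cv2,numpy as np
for c in("scene","top"):
    im=robot.camera(c); cv2.imwrite(f"pics/{c}0.png",im[:,:,::-1])
    m=robot.camera_model(c); print(c,m["mtx"],m["dist"],m["R"],m["t"])
s=robot.state(); print(s["t"],s["tcp_pos"],s["ee_rot"])
E
```

```text
pics
scene [[618.45379514   0.         327.41403366]
 [  0.         618.45379514 237.93876364]
 [  0.           0.           1.        ]] [-0.01985553  0.          0.          0.          0.        ] [[-0.47152123  0.88176039 -0.0128971 ]
 [ 0.72784067  0.38087191 -0.57024955]
 [-0.49791132 -0.2782718  -0.82137027]] [ 200.62257178 -284.19376109 1977.506071  ]
top [[583.40840419   0.         314.71094377]
 [  0.         583.40840419 243.68778036]
 [  0.           0.           1.        ]] [-0.14036409  0.          0.          0.          0.        ] [[-0.00546935 -0.99964308 -0.02614966]
 [-0.98530882  0.00985098 -0.17049775]
 [ 0.1706945   0.02483298 -0.98501102]] [  41.66156058  488.40474106 1557.84724771]
0.1 [268.80567363 563.7471768  230.52755919] [[-9.02733776e-01  4.30199224e-01 -5.98506149e-04]
 [ 4.30199632e-01  9.02732610e-01 -1.45341303e-03]
 [-8.49661414e-05 -1.56952216e-03 -9.99998765e-01]]
```

View pics/scene0.png

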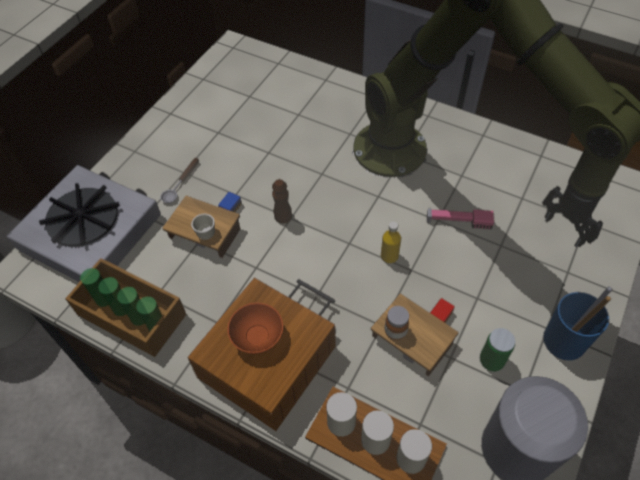

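View pics/top0.png

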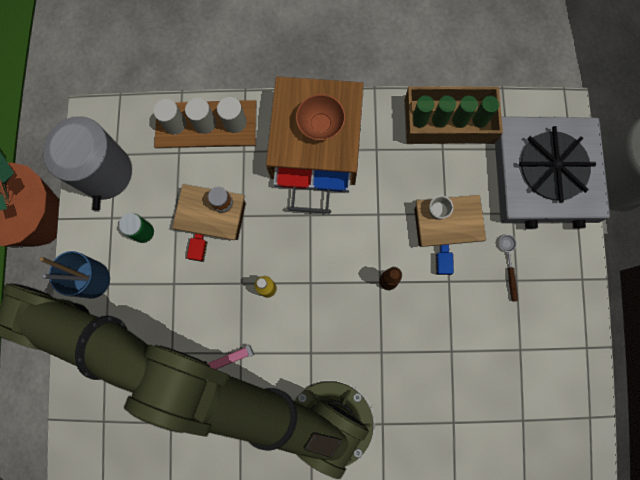

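The top view shows the red head at about px (196,247), the blue head at (445,261), and the tray handle at (308,210) with the red lane on the left. The pink brush at (235,355) is a decoy. The sauce bottle (265,286) and the mill (390,278) stand in front.

```bash
cat > h.py <<'E'
from rig import robot
import numpy as np, cv2
def ray(m,px):
    u=cv2.undistortPoints(np.array(px,float).reshape(-1,1,2),m["mtx"],np.array(m["dist"])).reshape(-1,2)
    d=np.c_[u,np.ones(len(u))]@np.array(m["R"]); return -np.array(m["R"]).T@np.array(m["t"]),d
def plane(m,px,z):
    c,d=ray(m,px); return c+d*((z-c[2])/d[:,2])[:,None]
def proj(m,X):
    return cv2.projectPoints(np.array(X,float).reshape(-1,3),cv2.Rodrigues(np.array(m["R"]))[0],np.array(m["t"]),m["mtx"],np.array(m["dist"]))[0].reshape(-1,2)
def tri(rs):
    A=0;b=0
    for c,d in rs:
        d=d[0]/np.linalg.norm(d[0]);P=np.eye(3)-np.outer(d,d);A=A+P;b=b+P@c
    return np.linalg.solve(A,b)
def rect(m,mask,z):
    ys,xs=np.nonzero(mask); P=plane(m,np.c_[xs,ys],z)[:,:2].astype(np.float32)
    return cv2.minAreaRect(P)
def state():
    s=robot.state(); R=np.array(s["ee_rot"])
    print("t",round(s["t"],2),"tcp",np.round(s["tcp_pos"],1),"yaw x",round(np.degrees(np.arctan2(R[1,0],R[0,0])),2),"gap",s["finger_gap"],"F",np.round(s["force"],1),"g",s["grasp_force"]); return s
E
python3 - <<'E'
from h import *
ms={c:robot.camera_model(c) for c in("scene","top")}
for c in ms: robot.camera(c)
Z=dict(red_head=36,blue_head=36,tray_handle=38,cabinet=130,board_a=62,mill=160,sauce=150,can=120,spoon=5,tray=20)
for n,z in Z.items():
    r=[]
    for c in ms:
        for k,o in enumerate(robot.silhouettes(c,n)[:3]):
            p=o["point"][::-1]
            q=rect(ms[c],o["pixels"],z)
            print(n,c,round(o["conf"],2),np.round(p),"rect",np.round(q[0]),np.round(q[1]),round(q[2],1),"pt",np.round(plane(ms[c],[p],z)[0]))
E
```

```text
red_head scene 0.76 [443. 309.] rect [551. 358.] [ 47. 205.] 79.2 pt [480. 371.  36.]
red_head scene 0.72 [471. 216.] rect [171. 300.] [ 65. 189.] 17.4 pt [162. 327.  36.]
red_head top 0.92 [229. 356.] rect [181. 267.] [ 27. 127.] 20.8 pt [184. 270.  36.]
red_head top 0.59 [199. 249.] rect [484. 368.] [52. 74.] 83.3 pt [477. 360.  36.]
blue_head scene 0.69 [229. 200.] rect [ 436. -317.] [63. 62.] 90.0 pt [ 435. -322.   36.]
blue_head scene 0.27 [315. 289.] rect [606.  46.] [112.  55.] 84.0 pt [581.  46.  36.]
blue_head top 0.62 [445. 262.] rect [ 443. -317.] [50. 84.] 87.8 pt [ 434. -319.   36.]
tray_handle scene 0.58 [310. 288.] rect [589.  49.] [109.  26.] 79.0 pt [587.  35.  38.]
tray_handle top 0.84 [310. 179.] rect [642.  48.] [214. 128.] 85.6 pt [675.  49.  38.]
cabinet scene 0.65 [270. 359.] rect [794.  48.] [281. 348.] 85.9 pt [839.  72. 130.]
cabinet top 0.94 [308. 146.] rect [748.  39.] [245. 374.] 84.4 pt [739.  53. 130.]
board_a scene 0.93 [214. 219.] rect [ 557. -325.] [148. 205.] 4.4 pt [ 525. -309.   62.]
board_a scene 0.87 [423. 336.] rect [588. 332.] [186. 144.] 79.3
[... 395 characters left out ...]
163.] [54. 48.] 89.7 pt [363. 170. 150.]
can scene 0.64 [497. 347.] rect [565. 528.] [ 65. 119.] 84.9 pt [562. 528. 120.]
can top 0.62 [135. 226.] rect [523. 516.] [103.  65.] 63.5 pt [529. 517. 120.]
spoon scene 0.58 [180. 180.] rect [ 416. -513.] [ 47. 188.] 88.8 pt [ 421. -521.    5.]
spoon scene 0.56 [204. 225.] rect [ 530. -357.] [90. 64.] 35.3 pt [ 527. -354.    5.]
spoon top 0.59 [508. 265.] rect [ 424. -505.] [ 47. 187.] 87.6 pt [ 430. -506.    5.]
tray scene 0.61 [314. 290.] rect [597.  44.] [113.  62.] 86.3 pt [576.  41.  20.]
tray top 0.77 [310. 180.] rect [646.  49.] [217. 129.] 85.4 pt [675.  51.  20.]
tray top 0.71 [195. 247.] rect [486. 368.] [53. 74.] 80.4 pt [486. 375.  20.]
```

Emit:
apply_moves(
  series=[
    {"jaw":1,"slide":[-43,-37,0],"spin":0},
    {"jaw":1,"slide":[-86,-74,0],"spin":0},
    {"jaw":1,"slide":[-129,-110,0],"spin":0},
    {"jaw":1,"slide":[-172,-147,0],"spin":0},
    {"jaw":1,"slide":[-215,-184,0],"spin":0},
  ],
)

```text
t: 1.82
tcp_pos: [384.5, 303.9, 231.5]
ee_rot: [[-0.903, 0.43, 0.001], [0.43, 0.903, 0.0], [-0.0, 0.001, -1.0]]
force: [0.8, -0.4, 0.3]
finger_gap: 85.5
grasp_force: 0.0
```

Emit:
apply_moves(
  series=[
    {"jaw":0.5,"slide":[-43,-37,0],"spin":10},
    {"jaw":0.5,"slide":[-86,-74,0],"spin":20},
    {"jaw":0.5,"slide":[-129,-110,0],"spin":30},
    {"jaw":0.5,"slide":[-172,-147,0],"spin":40},
    {"jaw":0.5,"slide":[-215,-184,0],"spin":50},
  ],
)

```text
t: 2.45
tcp_pos: [499.4, 45.3, 231.7]
ee_rot: [[-0.245, 0.969, 0.001], [0.969, 0.245, 0.0], [0.0, 0.001, -1.0]]
force: [0.7, -0.1, 0.4]
finger_gap: 43.1
grasp_force: 0.0
```

Emit:
apply_moves(
  series=[
    {"jaw":0.5,"slide":[0,0,0],"spin":10},
    {"jaw":0.5,"slide":[0,0,0],"spin":20},
    {"jaw":0.5,"slide":[0,0,0],"spin":20},
  ],
)

```text
t: 2.82
tcp_pos: [498.8, 47.0, 231.3]
ee_rot: [[0.094, 0.996, 0.0], [0.996, -0.094, -0.0], [-0.0, 0.0, -1.0]]
force: [0.3, -0.8, -0.7]
finger_gap: 42.4
grasp_force: 0.0
```

```bash
python3 - <<'E'
from h import *
s=state(); print(np.round(s["joint_positions"],2))
m=robot.camera_model("wrist"); im=robot.camera("wrist"); cv2.imwrite("pics/w1.png",im[:,:,::-1])
print("cam",-np.array(m["R"]).T@np.array(m["t"]),np.round(m["R"],3))
np.savez("w1.npz",**{k:np.array(m[k]) for k in("mtx","dist","R","t")})
E
```

```text
t 2.83 tcp [498.8  47.  231.3] yaw x 84.58 gap 42.41466211243304 F [ 0.3 -0.8 -0.7] g 0.0
[-0.27  0.32  0.18  1.82 -0.06  1.01 -0.16]
cam [504.88315341 123.30369589 374.26691624] [[ 0.996 -0.094  0.   ]
 [-0.09  -0.95   0.301]
 [-0.028 -0.299 -0.954]]
```

View pics/w1.png

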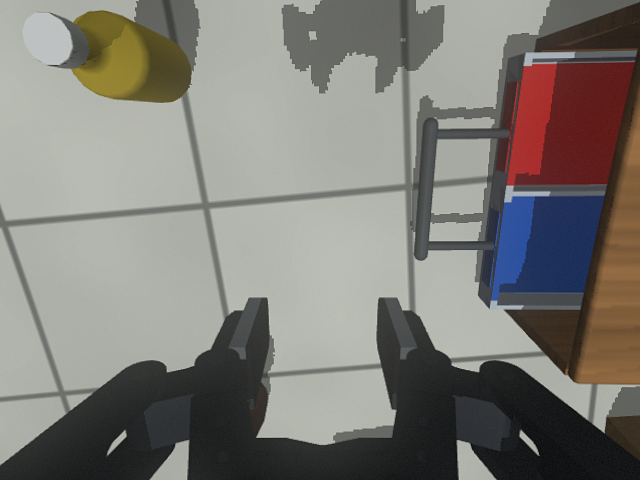

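The wrist view shows the bar handle from px (431,119) to (421,258). The red lane is at the top right, the blue lane below it, and the sauce bottle at top left.

```bash
python3 - <<'E'
from h import *
m=dict(np.load("w1.npz")); 
print("bar ends z38",np.round(plane(m,[(431,119),(421,258)],38),1), "mid",np.round(plane(m,[(426,188.5)],38),1))
T=robot.camera_model("top")
print("top mid",np.round(plane(T,[(308.5,210.5)],38),1), "tri",np.round(tri([ray(m,[(426,188.5)]),ray(T,[(308.5,210.5)])]),1))
# lane edges: lip top inner, divider
print("lip top corners z45",np.round(plane(m,[(524,55),(490,303),(505,190)],45),1))
print("divider z45",np.round(plane(m,[(508,190),(606,190)],45),1))
E
```

```text
bar ends z38 [[591.3 110.7  38. ]
 [581.2  -7.7  38. ]] mid [[586.6  54.7  38. ]]
top mid [[583.3  54.8  38. ]] tri [584.9  54.8  38.4]
lip top corners z45 [[658.5 149.6  45. ]
 [640.6 -54.1  45. ]
 [649.6  48.6  45. ]]
divider z45 [[652.1  48.4  45. ]
 [730.9  40.6  45. ]]
```

Emit:
apply_moves(
  series=[
    {"jaw":0.5,"slide":[4,30,40],"spin":0},
    {"jaw":0.5,"slide":[8,60,70],"spin":0},
    {"jaw":0.5,"slide":[13,86,110],"spin":0},
    {"jaw":0.5,"slide":[13,86,160],"spin":0},
    {"jaw":0.5,"slide":[13,86,212],"spin":0},
  ],
)

```text
t: 3.5
tcp_pos: [586.2, 52.2, 17.9]
ee_rot: [[0.091, 0.996, 0.001], [0.996, -0.091, 0.001], [0.001, 0.001, -1.0]]
force: [0.8, 0.4, -0.4]
finger_gap: 42.7
grasp_force: 0.0
```

Emit:
apply_moves(
  series=[
    {"jaw":0,"slide":[0,0,0],"spin":0},
    {"jaw":0,"slide":[0,0,0],"spin":0},
    {"jaw":0,"slide":[0,0,0],"spin":0},
    {"jaw":0,"slide":[0,0,0],"spin":0},
  ],
  force=60,
)

```text
t: 4.0
tcp_pos: [586.2, 51.7, 20.4]
ee_rot: [[0.095, 0.995, 0.002], [0.995, -0.095, 0.0], [0.0, 0.002, -1.0]]
force: [2.3, -0.6, -10.4]
finger_gap: 10.0
grasp_force: 58.9
```

Emit:
apply_moves(
  series=[
    {"jaw":0,"slide":[0,-20,0],"spin":0},
    {"jaw":0,"slide":[0,-42,0],"spin":0},
    {"jaw":0,"slide":[0,-64,0],"spin":0},
    {"jaw":0,"slide":[0,-82,0],"spin":0},
    {"jaw":0,"slide":[0,-95,0],"spin":0},
  ],
)

```text
t: 4.62
tcp_pos: [491.7, 60.4, 20.3]
ee_rot: [[0.096, 0.995, 0.003], [0.995, -0.096, -0.0], [0.0, 0.003, -1.0]]
force: [3.9, -3.6, -9.3]
finger_gap: 10.2
grasp_force: 60.0
```

Emit:
apply_moves(
  series=[
    {"jaw":0,"slide":[0,-5,0],"spin":0},
    {"jaw":0,"slide":[0,-10,0],"spin":0},
    {"jaw":0,"slide":[0,-10,0],"spin":0},
  ],
)

```text
t: 5.0
tcp_pos: [484.9, 61.1, 20.3]
ee_rot: [[0.097, 0.995, 0.007], [0.995, -0.097, -0.0], [0.0, 0.007, -1.0]]
force: [8.0, -4.8, -6.2]
finger_gap: 9.6
grasp_force: 60.4
```

Emit:
apply_moves(
  series=[
    {"jaw":0,"slide":[0,-4,0],"spin":0},
    {"jaw":0,"slide":[0,-4,0],"spin":0},
  ],
)

```text
t: 5.25
tcp_pos: [485.0, 61.1, 20.4]
ee_rot: [[0.097, 0.995, 0.014], [0.995, -0.097, -0.001], [0.001, 0.014, -1.0]]
force: [16.9, -5.2, -17.3]
finger_gap: 10.1
grasp_force: 59.4
```

Emit:
apply_moves(
  series=[
    {"jaw":0,"slide":[0,-4,0],"spin":0},
    {"jaw":0,"slide":[0,-4,0],"spin":0},
  ],
)

```text
t: 5.5
tcp_pos: [485.0, 61.1, 20.5]
ee_rot: [[0.098, 0.995, 0.021], [0.995, -0.098, -0.001], [0.001, 0.021, -1.0]]
force: [28.1, -7.7, -28.2]
finger_gap: 9.8
grasp_force: 58.7
```

Emit:
apply_moves(
  series=[
    {"jaw":0,"slide":[0,10,0],"spin":0},
    {"jaw":0.4,"slide":[0,10,0],"spin":0},
    {"jaw":0.4,"slide":[0,10,0],"spin":0},
    {"jaw":0.4,"slide":[0,10,0],"spin":0},
  ],
)

```text
t: 6.0
tcp_pos: [482.5, 62.0, 19.4]
ee_rot: [[0.095, 0.995, -0.001], [0.995, -0.095, 0.0], [0.0, -0.001, -1.0]]
force: [0.1, -0.3, 0.6]
finger_gap: 34.4
grasp_force: 0.0
```

```bash
python3 -c "
from h import *
state()"
```

```text
t 6.0 tcp [482.5  62.   19.4] yaw x 84.55 gap 34.405762881188544 F [ 0.1 -0.3  0.6] g 0.0
```

Emit:
apply_moves(
  series=[
    {"jaw":0.4,"slide":[0,0,-60],"spin":0},
    {"jaw":0.4,"slide":[0,0,-120],"spin":0},
    {"jaw":0.4,"slide":[0,0,-180],"spin":0},
  ],
)

```text
t: 6.38
tcp_pos: [482.3, 61.7, 201.1]
ee_rot: [[0.095, 0.995, -0.001], [0.995, -0.095, 0.0], [0.0, -0.001, -1.0]]
force: [0.1, 0.9, -0.6]
finger_gap: 33.8
grasp_force: 0.0
```

Emit:
apply_moves(
  series=[
    {"jaw":1,"slide":[61,-11,0],"spin":-10},
    {"jaw":1,"slide":[122,-22,0],"spin":-20},
    {"jaw":1,"slide":[183,-32,0],"spin":-30},
    {"jaw":1,"slide":[244,-43,0],"spin":-40},
    {"jaw":1,"slide":[305,-53,0],"spin":-50},
  ],
)

```text
t: 7.0
tcp_pos: [458.5, 372.1, 199.4]
ee_rot: [[-0.705, 0.709, -0.0], [0.709, 0.705, -0.0], [0.0, -0.0, -1.0]]
force: [1.8, -0.1, 1.2]
finger_gap: 85.1
grasp_force: 0.0
```

Emit:
apply_moves(
  series=[
    {"jaw":1,"slide":[0,0,0],"spin":-10},
    {"jaw":1,"slide":[0,0,0],"spin":-20},
    {"jaw":1,"slide":[0,0,0],"spin":-30},
    {"jaw":1,"slide":[0,0,0],"spin":-35},
    {"jaw":1,"slide":[0,0,0],"spin":-35},
  ],
)

```text
t: 7.62
tcp_pos: [459.0, 370.0, 199.1]
ee_rot: [[-0.983, 0.182, -0.001], [0.182, 0.983, -0.0], [0.001, -0.0, -1.0]]
force: [-0.3, 0.1, 0.2]
finger_gap: 85.5
grasp_force: 0.0
```

```bash
cat >> h.py <<'E'
def fit_head(views,x0):
    """views: (model, mask of head+stub). Fit x,y,yaw of brush head-top by hull of the box vs mask, z via rect"""
    pass
E
python3 - <<'E'
from h import *
s=state(); print(np.round(s["joint_positions"],2))
m=robot.camera_model("wrist"); im=robot.camera("wrist"); cv2.imwrite("pics/w2.png",im[:,:,::-1])
np.savez("w2.npz",**{k:np.array(m[k]) for k in("mtx","dist","R","t")})
hsv=cv2.cvtColor(im,cv2.COLOR_RGB2HSV); mk=((hsv[...,0]<8)|(hsv[...,0]>172))&(hsv[...,1]>180)&(hsv[...,2]>60)
n,l,st,ce=cv2.connectedComponentsWithStats(mk.astype(np.uint8)); 
for i in range(1,n):
    if st[i,4]>200: print(st[i],ce[i])
for o in robot.silhouettes("wrist","red_head")[:3]: print(o["conf"],o["point"],o["pixels"].sum())
E
```

```text
t 7.62 tcp [459.  370.  199.1] yaw x 169.49 gap 85.51111771203855 F [-0.3  0.1  0.2] g 0.0
[-0.56  0.48 -0.25  1.65  0.13  1.03  0.54]
[   0  375  102   27 1267] [ 59.70481452 386.16179953]
0.62 [245.3, 329.4] 4692
0.29 [371.1, 45.8] 5418
```

View pics/w2.png

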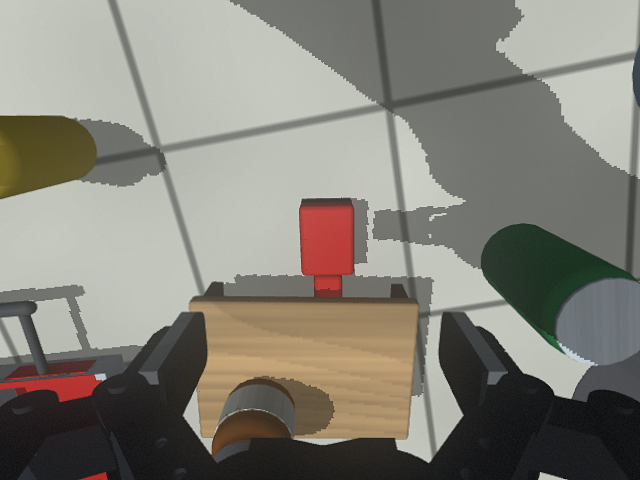

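The red head's top face spans px (302,206) to (355,274). The handle goes under the board below it, the can is at right, and the sauce bottle is at left.

```bash
python3 - <<'E'
from h import *
m=dict(np.load("w2.npz"))
C=plane(m,[(302,206),(354,206),(301,274),(355,274)],36)
print(np.round(C,1)); a=C[:2].mean(0)-C[2:].mean(0); print("len",np.linalg.norm(a),"yaw",np.degrees(np.arctan2(a[1],a[0])),"w",np.linalg.norm(C[0]-C[1]),"centre",C.mean(0))
print("board edge z62",np.round(plane(m,[(190,303),(418,303),(328,303)],62),1))
T=robot.camera_model("top"); im=robot.camera("top")
for o in robot.silhouettes("top","red_head")[:3]:
    ys,xs=np.nonzero(o["pixels"]); print(o["conf"],o["point"],xs.min(),xs.max(),ys.min(),ys.max())
print(proj(T,C),proj(T,C*[1,1,0]))
cv2.imwrite("pics/t2.png",cv2.resize(im[170:290,150:340,::-1],None,fx=4,fy=4,interpolation=cv2.INTER_CUBIC))
E
```

```text
[[447.1 355.4  36. ]
 [454.5 395.4  36. ]
 [503.2 343.3  36. ]
 [511.3 387.2  36. ]]
len 57.36690719612483 yaw 169.76125726199223 w 40.71596635765522 centre [479.00855265 370.32592343  36.        ]
board edge z62 [[500.9 257.9  62. ]
 [532.9 430.9  62. ]
 [520.4 362.5  62. ]]
0.55 [370.4, 194.6] 185 210 362 383
0.49 [196.4, 310.1] 270 349 168 248
0.41 [237.9, 200.9] 195 206 233 243
[[200.30387575 260.01979214]
 [186.20851509 257.49220761]
 [205.1326799  240.04441543]
 [189.75666662 237.35604977]] [[203.07881761 261.83901724]
 [189.27096519 259.36082945]
 [207.78866042 242.27868416]
 [192.72482596 239.6403192 ]]
```

View pics/t2.png

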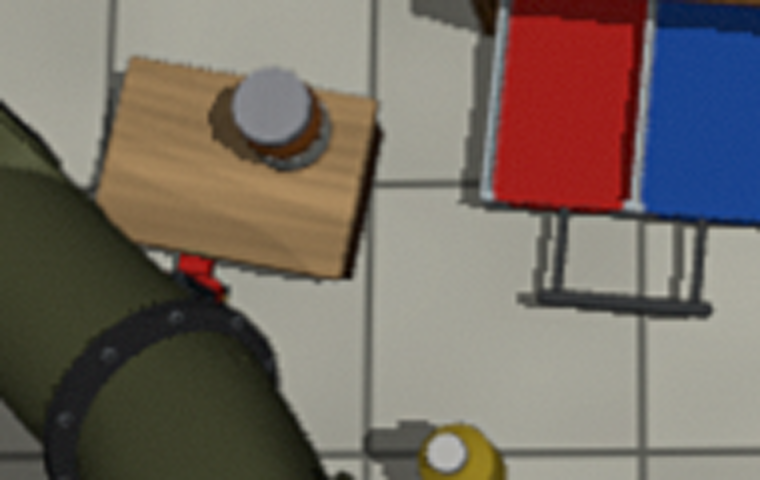

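Emit:
apply_moves(
  series=[
    {"jaw":1,"slide":[-11,4,55],"spin":0},
    {"jaw":1,"slide":[-11,4,110],"spin":0},
    {"jaw":1,"slide":[-11,4,165],"spin":0},
    {"jaw":1,"slide":[-11,4,191],"spin":0},
    {"jaw":1,"slide":[-11,4,191],"spin":0},
  ],
)

```text
t: 8.45
tcp_pos: [469.7, 371.3, 6.3]
ee_rot: [[-0.983, 0.182, -0.003], [0.182, 0.983, -0.003], [0.003, -0.003, -1.0]]
force: [-0.5, 0.1, -0.2]
finger_gap: 85.3
grasp_force: 0.0
```

Emit:
apply_moves(
  series=[
    {"jaw":0,"slide":[0,0,0],"spin":0},
    {"jaw":0,"slide":[0,0,0],"spin":0},
    {"jaw":0,"slide":[0,0,0],"spin":0},
    {"jaw":0,"slide":[0,0,0],"spin":0},
  ],
  force=40,
)

```text
t: 8.95
tcp_pos: [471.8, 372.8, 10.0]
ee_rot: [[-0.983, 0.182, 0.002], [0.182, 0.983, 0.002], [-0.002, 0.002, -1.0]]
force: [-0.3, -0.3, 6.9]
finger_gap: 43.7
grasp_force: 41.8
```

Emit:
apply_moves(
  series=[
    {"jaw":0,"slide":[22,0,0],"spin":0},
    {"jaw":0,"slide":[50,0,0],"spin":0},
    {"jaw":0,"slide":[80,0,0],"spin":0},
    {"jaw":0,"slide":[112,0,0],"spin":0},
    {"jaw":0,"slide":[132,0,0],"spin":0},
  ],
)

```text
t: 9.57
tcp_pos: [341.9, 397.5, 10.0]
ee_rot: [[-0.983, 0.182, 0.003], [0.182, 0.983, 0.003], [-0.003, 0.004, -1.0]]
force: [4.6, -0.4, 5.3]
finger_gap: 43.6
grasp_force: 41.8
```

Emit:
apply_moves(
  series=[
    {"jaw":0,"slide":[0,0,0],"spin":0},
    {"jaw":0.8,"slide":[0,0,0],"spin":0},
    {"jaw":0.8,"slide":[0,0,0],"spin":0},
    {"jaw":0.8,"slide":[0,0,0],"spin":0},
  ],
)

```text
t: 10.07
tcp_pos: [341.6, 395.9, 8.3]
ee_rot: [[-0.983, 0.183, 0.0], [0.183, 0.983, -0.0], [-0.0, -0.0, -1.0]]
force: [-0.2, 0.5, -0.2]
finger_gap: 68.3
grasp_force: 0.0
```

Emit:
apply_moves(
  series=[
    {"jaw":0.8,"slide":[0,0,-55],"spin":0},
    {"jaw":0.8,"slide":[0,0,-110],"spin":0},
    {"jaw":0.8,"slide":[0,0,-150],"spin":0},
    {"jaw":0.8,"slide":[0,0,-150],"spin":0},
  ],
)

```text
t: 10.58
tcp_pos: [342.6, 397.4, 161.3]
ee_rot: [[-0.983, 0.183, 0.004], [0.183, 0.983, 0.005], [-0.003, 0.005, -1.0]]
force: [0.2, -0.6, -0.8]
finger_gap: 68.2
grasp_force: 0.0
```

```bash
python3 - <<'E'
from h import *
s=state()
m=robot.camera_model("wrist"); im=robot.camera("wrist"); cv2.imwrite("pics/w3.png",im[:,:,::-1])
np.savez("w3.npz",**{k:np.array(m[k]) for k in("mtx","dist","R","t")})
for o in robot.silhouettes("wrist","red_brush")[:3]:
    print(o["conf"],o["point"],o["pixels"].sum(),rect(m,o["pixels"],30))
E
```

```text
t 10.57 tcp [342.6 397.4 161.3] yaw x 169.47 gap 68.2241851839129 F [ 0.2 -0.6 -0.8] g 0.0
0.79 [33.3, 37.7] 5836 ((189.26730346679688, 253.668701171875), (36.873695373535156, 92.24714660644531), 29.856822967529297)
0.64 [270.4, 321.2] 10011 ((410.9509582519531, 385.6105651855469), (44.23659133911133, 196.4871826171875), 80.78132629394531)
```

View pics/w3.png

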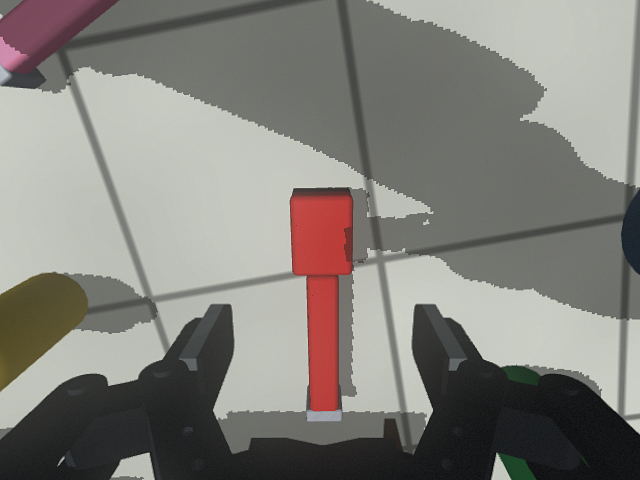

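The red brush lies clear of the board. The head's top face is at px (292,197) to (352,274) and the heel at (325,416). The pink decoy is at top left.

```bash
python3 - <<'E'
from h import *
m=dict(np.load("w3.npz")); s=state()
R=np.array(s["ee_rot"]);t=np.array(s["tcp_pos"])
A=plane(m,[(322,196.5),(322.5,273.5)],36); B=plane(m,[(324,420),(324,411)],34)
P=np.r_[A,B]; print(np.round(P,1)); print("tool xy",np.round((P-t)@R[:,:2],1))
d=A[0]-B[0]; print(np.linalg.norm(d[:2]),np.degrees(np.arctan2(d[1],d[0])))
E
```

```text
t 10.68 tcp [341.4 395.8 158.2] yaw x 169.48 gap 68.55771700840455 F [ 0.3 -0.2 -0.6] g 0.0
[[319.3 401.7  36. ]
 [375.  391.7  36. ]
 [503.8 369.1  34. ]
 [495.1 370.8  34. ]]
tool xy [[  22.9    1.8]
 [ -33.7    2.1]
 [-164.6    3.4]
 [-155.6    3.4]]
187.41283591842466 169.99156748613623
```

Emit:
apply_moves(
  series=[
    {"jaw":0.8,"slide":[-55,3,0],"spin":-0.5},
    {"jaw":0.8,"slide":[-115,3,20],"spin":-0.5},
    {"jaw":0.8,"slide":[-115,3,75],"spin":-0.5},
    {"jaw":0.8,"slide":[-115,3,130],"spin":-0.5},
    {"jaw":0.8,"slide":[-115,3,152],"spin":-0.5},
  ],
)

```text
t: 11.3
tcp_pos: [452.4, 375.6, 1.0]
ee_rot: [[-0.985, 0.174, -0.006], [0.174, 0.985, -0.005], [0.005, -0.006, -1.0]]
force: [-0.6, 0.4, 0.7]
finger_gap: 68.4
grasp_force: 0.0
```

Emit:
apply_moves(
  series=[
    {"jaw":0,"slide":[0,0,0],"spin":0},
    {"jaw":0,"slide":[0,0,0],"spin":0},
    {"jaw":0,"slide":[0,0,0],"spin":0},
    {"jaw":0,"slide":[0,0,0],"spin":0},
    {"jaw":0,"slide":[0,0,0],"spin":0},
  ],
  force=80,
)

```text
t: 11.92
tcp_pos: [455.3, 378.5, 7.3]
ee_rot: [[-0.985, 0.173, 0.001], [0.173, 0.985, 0.001], [-0.001, 0.001, -1.0]]
force: [-0.5, -1.4, 7.1]
finger_gap: 23.0
grasp_force: 79.4
```

```bash
python3 -c "
from h import *
s=state();print(np.round(s['joint_positions'],2))"
```

```text
t 11.93 tcp [455.3 378.5   7.3] yaw x 170.01 gap 22.961366483518255 F [-0.5 -1.4  7.1] g 79.36562061309814
[-0.63  0.71 -0.17  1.83  0.19  0.61  0.48]
```

Emit:
apply_moves(
  series=[
    {"jaw":0,"slide":[0,0,-30],"spin":0},
    {"jaw":0,"slide":[0,0,-80],"spin":0},
    {"jaw":0,"slide":[0,0,-140],"spin":0},
    {"jaw":0,"slide":[0,0,-200],"spin":0},
    {"jaw":0,"slide":[0,0,-215],"spin":0},
  ],
)

```text
t: 12.55
tcp_pos: [456.0, 379.2, 225.6]
ee_rot: [[-0.985, 0.174, 0.005], [0.174, 0.985, 0.004], [-0.004, 0.005, -1.0]]
force: [-0.1, 1.0, -2.9]
finger_gap: 22.8
grasp_force: 79.1
```

```bash
python3 - <<'E'
from h import *
s=state()
T=robot.camera_model("top")
print(np.round(plane(T,[(308.3,222),(312.3,171)],45),1),"outer L front/rear",np.round(plane(T,[(270.8,220),(276,172)],45),1))
im=robot.camera("top")
cv2.imwrite("pics/t3.png",cv2.resize(im[160:240,240:380,::-1],None,fx=5,fy=5,interpolation=cv2.INTER_CUBIC))
E
```

```text
t 12.55 tcp [456.  379.2 225.6] yaw x 170.0 gap 22.766453900027088 F [-0.1  1.  -2.9] g 79.10639762878418
[[549.2  55.2  45. ]
 [695.3  43.5  45. ]] outer L front/rear [[556.  159.   45. ]
 [693.9 145.6  45. ]]
```

View pics/t3.png

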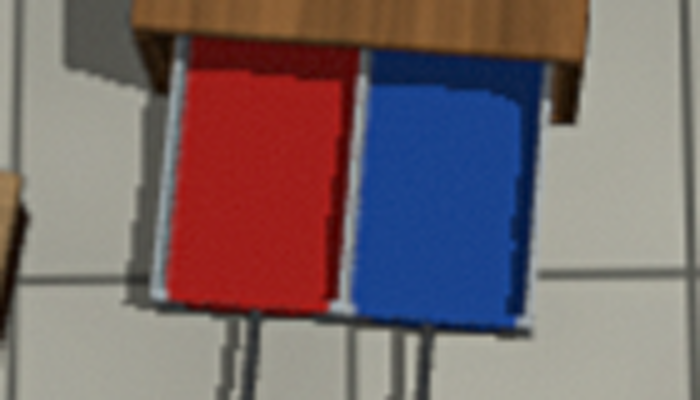

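Emit:
apply_moves(
  series=[
    {"jaw":0,"slide":[-21,-51,0],"spin":10},
    {"jaw":0,"slide":[-43,-101,0],"spin":20},
    {"jaw":0,"slide":[-64,-152,0],"spin":30},
    {"jaw":0,"slide":[-86,-202,0],"spin":40},
    {"jaw":0,"slide":[-107,-253,0],"spin":50},
  ],
)

```text
t: 13.22
tcp_pos: [515.5, 108.3, 219.2]
ee_rot: [[-0.495, 0.869, -0.003], [0.869, 0.495, -0.001], [0.001, -0.003, -1.0]]
force: [0.9, -0.2, -1.8]
finger_gap: 22.8
grasp_force: 79.1
```

Emit:
apply_moves(
  series=[
    {"jaw":0,"slide":[0,0,0],"spin":10},
    {"jaw":0,"slide":[0,0,0],"spin":20},
    {"jaw":0,"slide":[0,0,0],"spin":30},
    {"jaw":0,"slide":[0,0,0],"spin":40},
    {"jaw":0,"slide":[0,0,0],"spin":50},
  ],
)

```text
t: 13.85
tcp_pos: [515.1, 110.0, 219.0]
ee_rot: [[0.348, 0.938, -0.004], [0.938, -0.348, -0.002], [-0.003, -0.003, -1.0]]
force: [0.0, 0.1, -2.2]
finger_gap: 22.9
grasp_force: 79.2
```

Emit:
apply_moves(
  series=[
    {"jaw":0,"slide":[0,0,0],"spin":10},
    {"jaw":0,"slide":[0,0,0],"spin":20},
    {"jaw":0,"slide":[0,0,0],"spin":30},
    {"jaw":0,"slide":[0,0,0],"spin":40},
    {"jaw":0,"slide":[0,0,0],"spin":50},
  ],
)

```text
t: 14.48
tcp_pos: [515.0, 110.1, 219.1]
ee_rot: [[0.942, 0.337, -0.004], [0.337, -0.942, -0.002], [-0.004, 0.001, -1.0]]
force: [0.5, 0.1, -2.8]
finger_gap: 22.5
grasp_force: 79.2
```

Emit:
apply_moves(
  series=[
    {"jaw":0,"slide":[0,0,0],"spin":10},
    {"jaw":0,"slide":[0,0,0],"spin":20},
    {"jaw":0,"slide":[0,0,0],"spin":25.3},
    {"jaw":0,"slide":[0,0,0],"spin":25.3},
    {"jaw":0,"slide":[0,0,0],"spin":25.3},
  ],
)

```text
t: 15.1
tcp_pos: [515.7, 110.3, 220.3]
ee_rot: [[0.996, -0.09, -0.002], [-0.09, -0.996, -0.001], [-0.002, 0.001, -1.0]]
force: [-0.0, -0.1, -2.1]
finger_gap: 22.4
grasp_force: 79.2
```

```bash
python3 - <<'E'
from h import *
s=state();print(np.round(s['joint_positions'],2))
m=robot.camera_model("wrist"); im=robot.camera("wrist"); cv2.imwrite("pics/w4.png",im[:,:,::-1])
np.savez("w4.npz",**{k:np.array(m[k]) for k in("mtx","dist","R","t")})
E
```

```text
t 15.1 tcp [515.7 110.3 220.3] yaw x -5.17 gap 22.417977779000775 F [-0.  -0.1 -2.1] g 79.15589332580566
[-0.66  0.42  0.59  1.78 -0.26  1.03 -1.63]
```

View pics/w4.png

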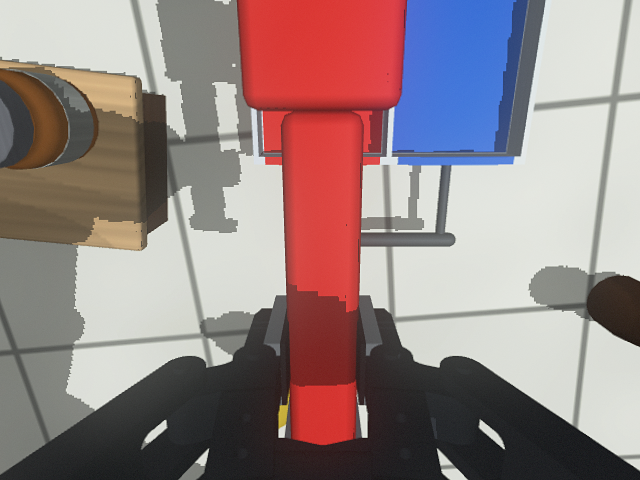

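The held red brush points to the rear. The red lane front spans px columns 258 to 390 at row 155, and the blue lane runs to about 520.

```bash
python3 - <<'E'
from h import *
m=dict(np.load("w4.npz")); s=state()
R=np.array(s["ee_rot"]);t=np.array(s["tcp_pos"])
P=plane(m,[(261,155),(388,155),(393,155),(524,155),(392,100)],45); print(np.round(P,1)); print("tool",np.round((P-t)@R[:,:2],1))
tg=np.array([622.7,100.9,220]); print("to target",np.round((tg-t)@R,1))
g=np.array([618,-6.8+4.1,220]);print(t)
E
```

```text
t 15.15 tcp [515.9 110.3 220.6] yaw x -5.19 gap 22.43338397027948 F [-0.2  0.  -3. ] g 79.15522813796997
[[564.5 153.7  45. ]
 [555.6  54.8  45. ]
 [555.2  50.9  45. ]
 [545.7 -50.2  45. ]
 [595.8  50.3  45. ]]
tool [[ 44.7 -47.7]
 [ 44.8  51.6]
 [ 44.7  55.5]
 [ 44.4 157. ]
 [ 85.1  52.4]]
to target [107.2  -0.3   0.4]
[515.92484761 110.31374856 220.56518496]
```

Emit:
apply_moves(
  series=[
    {"jaw":0,"slide":[0,1,55],"spin":0},
    {"jaw":0,"slide":[0,1,110],"spin":0},
    {"jaw":0,"slide":[0,1,155],"spin":0},
    {"jaw":0,"slide":[0,1,155],"spin":0},
  ],
)

```text
t: 15.65
tcp_pos: [513.9, 109.0, 63.7]
ee_rot: [[0.996, -0.092, -0.006], [-0.092, -0.996, -0.002], [-0.006, 0.002, -1.0]]
force: [-0.2, -0.2, -1.6]
finger_gap: 22.4
grasp_force: 79.0
```

Emit:
apply_moves(
  series=[
    {"jaw":0,"slide":[30,0,0],"spin":0},
    {"jaw":0,"slide":[65,0,0],"spin":0},
    {"jaw":0,"slide":[95,0,0],"spin":0},
    {"jaw":0,"slide":[107,0,0],"spin":0},
    {"jaw":0,"slide":[107,0,0],"spin":0},
  ],
)

```text
t: 16.27
tcp_pos: [623.3, 99.4, 67.4]
ee_rot: [[0.996, -0.092, 0.001], [-0.092, -0.996, -0.0], [0.001, -0.0, -1.0]]
force: [-0.6, 0.2, -2.9]
finger_gap: 22.8
grasp_force: 79.2
```

Emit:
apply_moves(
  series=[
    {"jaw":0,"slide":[0,0,15],"spin":0},
    {"jaw":0,"slide":[0,0,25],"spin":0},
    {"jaw":0,"slide":[0,0,33],"spin":0},
    {"jaw":0,"slide":[0,0,35],"spin":0},
  ],
)

```text
t: 16.77
tcp_pos: [622.1, 99.6, 30.3]
ee_rot: [[0.996, -0.092, -0.002], [-0.092, -0.996, -0.0], [-0.002, 0.0, -1.0]]
force: [-0.6, 0.4, -2.3]
finger_gap: 22.5
grasp_force: 79.2
```

Lower by single millimetres until the floor takes the weight, then release with a small opening.

Emit:
apply_moves(
  series=[
    {"jaw":0,"slide":[0,0,2],"spin":0},
    {"jaw":0,"slide":[0,0,3],"spin":0},
    {"jaw":0,"slide":[0,0,3],"spin":0},
  ],
)

```text
t: 17.15
tcp_pos: [622.9, 99.6, 28.4]
ee_rot: [[0.996, -0.092, 0.0], [-0.092, -0.996, 0.0], [0.0, -0.0, -1.0]]
force: [-0.5, -0.1, -2.8]
finger_gap: 22.9
grasp_force: 79.2
```

Emit:
apply_moves(
  series=[
    {"jaw":0,"slide":[0,0,1],"spin":0},
    {"jaw":0,"slide":[0,0,2],"spin":0},
    {"jaw":0,"slide":[0,0,2],"spin":0},
  ],
)

```text
t: 17.52
tcp_pos: [623.2, 99.6, 27.3]
ee_rot: [[0.996, -0.092, 0.001], [-0.092, -0.996, 0.0], [0.001, -0.001, -1.0]]
force: [-1.6, -0.6, 5.0]
finger_gap: 22.7
grasp_force: 80.5
```

Emit:
apply_moves(
  series=[
    {"jaw":0,"slide":[0,0,-1],"spin":0},
    {"jaw":0.5,"slide":[0,0,-1],"spin":0},
    {"jaw":0.5,"slide":[0,0,-1],"spin":0},
    {"jaw":0.5,"slide":[0,0,-1],"spin":0},
  ],
)

```text
t: 18.02
tcp_pos: [622.9, 99.5, 27.3]
ee_rot: [[0.996, -0.092, 0.0], [-0.092, -0.996, -0.0], [0.0, 0.0, -1.0]]
force: [0.3, -0.1, 0.4]
finger_gap: 42.7
grasp_force: 0.0
```

Emit:
apply_moves(
  series=[
    {"jaw":0.5,"slide":[0,0,-30],"spin":0},
    {"jaw":0.5,"slide":[0,0,-80],"spin":0},
    {"jaw":0.5,"slide":[0,0,-140],"spin":0},
    {"jaw":0.5,"slide":[0,0,-200],"spin":0},
    {"jaw":0.5,"slide":[0,0,-200],"spin":0},
  ],
)

```text
t: 18.65
tcp_pos: [625.4, 99.0, 232.8]
ee_rot: [[0.996, -0.093, 0.01], [-0.093, -0.996, 0.001], [0.009, -0.002, -1.0]]
force: [0.5, 0.7, 0.1]
finger_gap: 43.1
grasp_force: 0.0
```

Emit:
apply_moves(
  series=[
    {"jaw":0.5,"slide":[-18,54,0],"spin":0},
    {"jaw":0.5,"slide":[-36,108,0],"spin":0},
    {"jaw":0.5,"slide":[-54,162,0],"spin":0},
    {"jaw":1,"slide":[-72,216,0],"spin":0},
    {"jaw":1,"slide":[-90,270,0],"spin":0},
  ],
)

```text
t: 19.27
tcp_pos: [507.0, -162.2, 226.5]
ee_rot: [[0.996, -0.092, -0.001], [-0.092, -0.996, 0.0], [-0.001, -0.0, -1.0]]
force: [0.3, -0.6, -0.8]
finger_gap: 77.0
grasp_force: 0.0
```

Emit:
apply_moves(
  series=[
    {"jaw":1,"slide":[-18,54,0],"spin":0},
    {"jaw":1,"slide":[-36,108,0],"spin":0},
    {"jaw":1,"slide":[-53,162,0],"spin":0},
    {"jaw":1,"slide":[-53,162,0],"spin":0},
    {"jaw":1,"slide":[-53,162,0],"spin":0},
  ],
)

```text
t: 19.9
tcp_pos: [440.5, -316.7, 226.4]
ee_rot: [[0.996, -0.093, -0.001], [-0.093, -0.996, 0.001], [-0.001, -0.001, -1.0]]
force: [1.3, 1.1, 0.1]
finger_gap: 85.4
grasp_force: 0.0
```

```bash
python3 - <<'E'
from h import *
s=state();print(np.round(s['joint_positions'],2))
m=robot.camera_model("wrist"); im=robot.camera("wrist")
np.savez("w5.npz",**{k:np.array(m[k]) for k in("mtx","dist","R","t")})
t=robot.camera("top"); a=cv2.resize(t[150:230,240:380],(400,229),interpolation=cv2.INTER_CUBIC)
o=np.zeros((480+0,640+0,3),np.uint8); o=np.vstack([im,np.pad(a[:115],((0,0),(0,240),(0,0)))])
o=np.zeros((600,800,3),np.uint8); o[:480,:640]=im; o[485:,:]=0
b=cv2.resize(t[165:230,262:357],(160,109),interpolation=cv2.INTER_CUBIC); o[485:594,:160]=b
cv2.imwrite("pics/w5.png",o[:,:,::-1])
for q in robot.silhouettes("wrist","blue_head")[:2]: print(q["conf"],q["point"])
E
```

```text
t 19.9 tcp [ 440.5 -316.7  226.4] yaw x -5.31 gap 85.41281171772837 F [1.3 1.1 0.1] g 0.0
[ 0.18  0.44  0.6   1.73 -0.28  1.06 -0.79]
0.65 [204.4, 330.0]
```

View pics/w5.png

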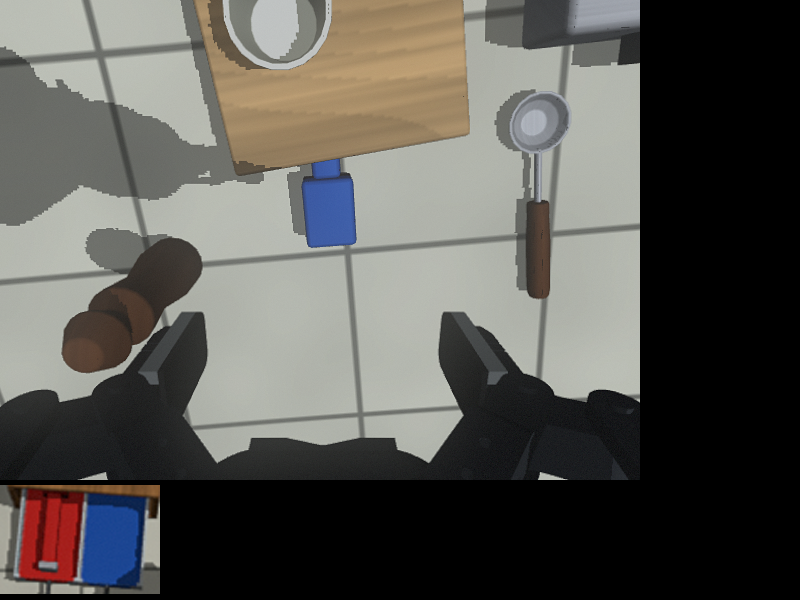

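The red brush lies in the red lane with its steel heel to the front (inset). The blue head's top face is at px (304,181), (353,177), (308,247), (355,243), with the board above it.

```bash
python3 - <<'E'
from h import *
m=dict(np.load("w5.npz")); s=state(); R=np.array(s["ee_rot"]);t=np.array(s["tcp_pos"])
C=plane(m,[(304,178),(353,174.5),(308,246),(355,243)],36)
print(np.round(C,1)); a=C[2:].mean(0)-C[:2].mean(0); print("len",np.linalg.norm(a),"yaw",np.degrees(np.arctan2(a[1],a[0])),"w",np.linalg.norm(C[2]-C[3]),"c",C.mean(0))
w=C[2]-C[3];print("width dir",np.degrees(np.arctan2(w[1],w[0])))
st=plane(m,[(326,160)],34); print("stub",st, "board edge",plane(m,[(240,174),(468,134),(326,158)],62))
T=robot.camera_model("top")
for q in robot.silhouettes("top","blue_head")[:3]:
  r=rect(T,q["pixels"],36); print(q["conf"],q["point"],r)
  # triangulate
  print(tri([ray(m,[C.mean(0)[:2]*0+[330,211]]),ray(T,[q["point"][::-1]])]))
E
```

```text
t 20.05 tcp [ 441.5 -315.7  226.8] yaw x -5.13 gap 85.46126327514564 F [ 0.  -0.4 -0. ] g 0.0
[[ 466.4 -303.8   36. ]
 [ 465.5 -344.7   36. ]
 [ 406.6 -300.9   36. ]
 [ 405.5 -342.3   36. ]]
len 59.941057026401 yaw 177.5140848431925 w 41.38948851297154 c [ 435.99766709 -322.91705578   36.        ]
width dir 88.59229234286362
stub [[ 479.19687106 -323.35750155   34.        ]] board edge [[ 477.71795137 -256.85063562   62.        ]
 [ 491.25619686 -429.84256532   62.        ]
 [ 483.75048498 -323.55779343   62.        ]]
```

Emit:
apply_moves(
  series=[
    {"jaw":1,"slide":[-12,8,60],"spin":-3.2},
    {"jaw":1,"slide":[-12,8,120],"spin":-3.2},
    {"jaw":1,"slide":[-12,8,180],"spin":-3.2},
    {"jaw":1,"slide":[-12,8,218],"spin":-3.2},
    {"jaw":1,"slide":[-12,8,218],"spin":-3.2},
  ],
)

```text
t: 20.72
tcp_pos: [427.0, -322.3, 7.0]
ee_rot: [[0.999, -0.035, -0.004], [-0.035, -0.999, 0.003], [-0.004, -0.003, -1.0]]
force: [0.3, -0.4, -0.4]
finger_gap: 85.5
grasp_force: 0.0
```

Emit:
apply_moves(
  series=[
    {"jaw":0,"slide":[0,0,0],"spin":0},
    {"jaw":0,"slide":[0,0,0],"spin":0},
    {"jaw":0,"slide":[0,0,0],"spin":0},
    {"jaw":0,"slide":[0,0,0],"spin":0},
  ],
  force=40,
)

```text
t: 21.22
tcp_pos: [429.0, -324.6, 11.3]
ee_rot: [[0.999, -0.035, 0.003], [-0.035, -0.999, -0.001], [0.003, 0.001, -1.0]]
force: [-1.2, 1.1, 7.4]
finger_gap: 43.6
grasp_force: 39.9
```

Emit:
apply_moves(
  series=[
    {"jaw":0,"slide":[-22,0,0],"spin":0},
    {"jaw":0,"slide":[-50,0,0],"spin":0},
    {"jaw":0,"slide":[-80,0,0],"spin":0},
    {"jaw":0,"slide":[-112,0,0],"spin":0},
    {"jaw":0,"slide":[-130,0,0],"spin":0},
  ],
)

```text
t: 21.85
tcp_pos: [299.1, -321.1, 11.3]
ee_rot: [[0.999, -0.037, 0.005], [-0.037, -0.999, -0.004], [0.005, 0.004, -1.0]]
force: [5.2, -0.8, 5.4]
finger_gap: 43.5
grasp_force: 40.9
```

Emit:
apply_moves(
  series=[
    {"jaw":0,"slide":[0,0,0],"spin":0},
    {"jaw":0.8,"slide":[0,0,0],"spin":0},
    {"jaw":0.8,"slide":[0,0,0],"spin":0},
    {"jaw":0.8,"slide":[0,0,0],"spin":0},
  ],
)

```text
t: 22.35
tcp_pos: [298.4, -319.5, 9.5]
ee_rot: [[0.999, -0.036, 0.0], [-0.036, -0.999, -0.0], [0.0, 0.0, -1.0]]
force: [1.1, 0.2, -0.2]
finger_gap: 68.4
grasp_force: 0.0
```

Emit:
apply_moves(
  series=[
    {"jaw":0.8,"slide":[0,0,-55],"spin":0},
    {"jaw":0.8,"slide":[0,0,-110],"spin":0},
    {"jaw":0.8,"slide":[0,0,-150],"spin":0},
    {"jaw":0.8,"slide":[0,0,-150],"spin":0},
  ],
)

```text
t: 22.85
tcp_pos: [299.3, -320.6, 161.8]
ee_rot: [[0.999, -0.036, 0.004], [-0.036, -0.999, -0.003], [0.005, 0.003, -1.0]]
force: [0.6, -0.3, -0.5]
finger_gap: 68.4
grasp_force: 0.0
```

```bash
python3 - <<'E'
from h import *
s=state();R=np.array(s["ee_rot"]);t=np.array(s["tcp_pos"])
m=robot.camera_model("wrist"); im=robot.camera("wrist"); cv2.imwrite("pics/w6.png",im[:,:,::-1])
np.savez("w6.npz",**{k:np.array(m[k]) for k in("mtx","dist","R","t")})
for o in robot.silhouettes("wrist","blue_brush")[:2]:
    q=cv2.boxPoints(rect(m,o["pixels"],30)); q=np.c_[q,[30]*4]; print(o["conf"],o["point"],np.round((q-t)@R[:,:2],1))
E
```

```text
t 22.85 tcp [ 299.3 -320.6  161.8] yaw x -2.04 gap 68.39187612310855 F [ 0.6 -0.3 -0.5] g 0.0
0.79 [162.6, 317.6] [[-28.6  22.7]
 [141.3  18.7]
 [140.3 -25.5]
 [-29.7 -21.5]]
```

View pics/w6.png

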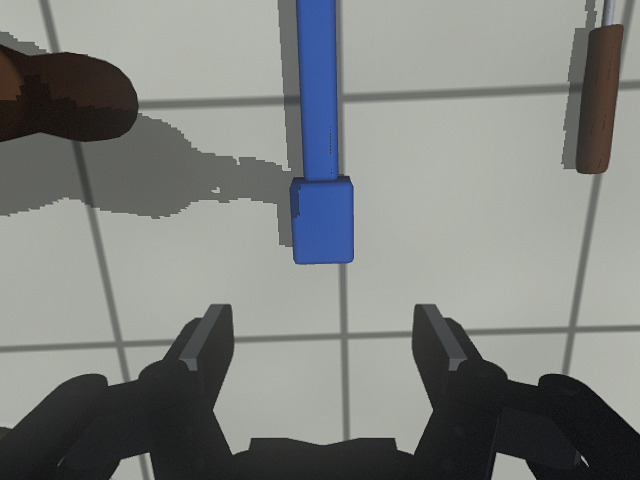

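The blue brush is pulled out. Its head top is at px (293,182) to (353,262) and the handle runs up at column 318. The mill (upper left) and the tool at right are well clear.

```bash
python3 - <<'E'
from h import *
m=dict(np.load("w6.npz")); s=state(); R=np.array(s["ee_rot"]);t=np.array(s["tcp_pos"]); print(t)
P=np.r_[plane(m,[(324,263),(322.5,182)],36),plane(m,[(321,170),(318,10)],34)]
print(np.round((P-t)@R[:,:2],1),np.round(P,1))
d=P[2]-P[3];print(np.degrees(np.arctan2(d[1],d[0])))
E
```

```text
t 22.95 tcp [ 298.3 -319.1  159.2] yaw x -2.03 gap 68.45272427672431 F [-0.1  0.5 -0.1] g 0.0
[ 298.32880072 -319.07270564  159.20440255]
[[-24.9   3.3]
 [ 33.4   2.2]
 [ 41.2   1.2]
 [135.9  -0.6]] [[ 273.4 -321.5   36. ]
 [ 331.7 -322.4   36. ]
 [ 339.5 -321.7   34. ]
 [ 434.3 -323.3   34. ]]
179.02088880823848
```

Emit:
apply_moves(
  series=[
    {"jaw":0.8,"slide":[55,0,0],"spin":-1},
    {"jaw":0.8,"slide":[114,0,20],"spin":-1},
    {"jaw":0.8,"slide":[114,0,75],"spin":-1},
    {"jaw":0.8,"slide":[114,0,130],"spin":-1},
    {"jaw":0.8,"slide":[114,0,152],"spin":-1},
  ],
)

```text
t: 23.58
tcp_pos: [409.4, -321.6, 2.6]
ee_rot: [[1.0, -0.019, -0.006], [-0.019, -1.0, 0.005], [-0.007, -0.004, -1.0]]
force: [-0.3, -0.6, 0.4]
finger_gap: 68.3
grasp_force: 0.0
```

Emit:
apply_moves(
  series=[
    {"jaw":0,"slide":[0,0,0],"spin":0},
    {"jaw":0,"slide":[0,0,0],"spin":0},
    {"jaw":0,"slide":[0,0,0],"spin":0},
    {"jaw":0,"slide":[0,0,0],"spin":0},
    {"jaw":0,"slide":[0,0,0],"spin":0},
  ],
  force=80,
)

```text
t: 24.2
tcp_pos: [412.3, -324.0, 8.2]
ee_rot: [[1.0, -0.019, 0.001], [-0.019, -1.0, -0.001], [0.001, 0.001, -1.0]]
force: [-0.6, 0.6, 5.9]
finger_gap: 22.5
grasp_force: 79.3
```

Emit:
apply_moves(
  series=[
    {"jaw":0,"slide":[0,0,-30],"spin":0},
    {"jaw":0,"slide":[0,0,-80],"spin":0},
    {"jaw":0,"slide":[0,0,-140],"spin":0},
    {"jaw":0,"slide":[0,0,-200],"spin":0},
    {"jaw":0,"slide":[0,0,-215],"spin":0},
  ],
)

```text
t: 24.82
tcp_pos: [412.9, -324.9, 226.1]
ee_rot: [[1.0, -0.019, 0.005], [-0.019, -1.0, -0.003], [0.006, 0.003, -1.0]]
force: [0.3, -0.1, -3.2]
finger_gap: 22.5
grasp_force: 79.1
```

```bash
python3 - <<'E'
from h import *
s=state(); R=np.array(s["ee_rot"]);t=np.array(s["tcp_pos"]); print(np.round(s["joint_positions"],2))
c=np.array([656.9,-6.8]);u=np.array([np.cos(np.radians(5.3)),-np.sin(np.radians(5.3))])
g=np.r_[c-150*u,t[2]]; print("stage",g,np.round((g-t)@R,1))
E
```

```text
t 24.82 tcp [ 412.9 -324.9  226.1] yaw x -1.09 gap 22.523088942294006 F [ 0.3 -0.1 -3.2] g 79.09631252288818
[ 0.2   0.41  0.61  1.78 -0.27  1.03 -0.68]
stage [507.54129527   7.05558812 226.08522188] [  88.3 -333.7   -0.6]
```

Emit:
apply_moves(
  series=[
    {"jaw":0,"slide":[15,-55,0],"spin":0},
    {"jaw":0,"slide":[30,-111,0],"spin":0},
    {"jaw":0,"slide":[44,-166,0],"spin":0},
    {"jaw":0,"slide":[59,-222,0],"spin":0},
    {"jaw":0,"slide":[74,-277,0],"spin":0},
  ],
)

```text
t: 25.45
tcp_pos: [490.8, -45.8, 221.3]
ee_rot: [[1.0, -0.019, -0.001], [-0.019, -1.0, 0.0], [-0.001, -0.0, -1.0]]
force: [1.4, -0.7, -2.3]
finger_gap: 22.7
grasp_force: 79.1
```

Emit:
apply_moves(
  series=[
    {"jaw":0,"slide":[14,-55,0],"spin":-10},
    {"jaw":0,"slide":[14,-55,0],"spin":-20},
    {"jaw":0,"slide":[14,-55,0],"spin":-30},
    {"jaw":0,"slide":[14,-55,0],"spin":-40},
    {"jaw":0,"slide":[14,-55,0],"spin":-50},
  ],
)

```text
t: 26.08
tcp_pos: [505.4, 6.9, 221.0]
ee_rot: [[0.653, 0.758, -0.002], [0.758, -0.653, 0.0], [-0.001, -0.002, -1.0]]
force: [-0.0, -0.0, -1.9]
finger_gap: 22.5
grasp_force: 79.2
```

Emit:
apply_moves(
  series=[
    {"jaw":0,"slide":[0,0,0],"spin":-10},
    {"jaw":0,"slide":[0,0,0],"spin":-20},
    {"jaw":0,"slide":[0,0,0],"spin":-30},
    {"jaw":0,"slide":[0,0,0],"spin":-40},
    {"jaw":0,"slide":[0,0,0],"spin":-50},
  ],
)

```text
t: 26.7
tcp_pos: [505.3, 6.8, 221.0]
ee_rot: [[-0.161, 0.987, -0.002], [0.987, 0.161, 0.0], [0.001, -0.002, -1.0]]
force: [-0.5, -0.2, -2.0]
finger_gap: 22.7
grasp_force: 79.2
```

Emit:
apply_moves(
  series=[
    {"jaw":0,"slide":[0,0,0],"spin":-10},
    {"jaw":0,"slide":[0,0,0],"spin":-20},
    {"jaw":0,"slide":[0,0,0],"spin":-30},
    {"jaw":0,"slide":[0,0,0],"spin":-40},
    {"jaw":0,"slide":[0,0,0],"spin":-50},
  ],
)

```text
t: 27.32
tcp_pos: [505.3, 6.8, 221.0]
ee_rot: [[-0.86, 0.511, -0.003], [0.511, 0.86, 0.0], [0.002, -0.001, -1.0]]
force: [0.3, -0.2, -1.9]
finger_gap: 22.6
grasp_force: 79.2
```

Emit:
apply_moves(
  series=[
    {"jaw":0,"slide":[0,0,0],"spin":-10},
    {"jaw":0,"slide":[0,0,0],"spin":-20},
    {"jaw":0,"slide":[0,0,0],"spin":-25.8},
    {"jaw":0,"slide":[0,0,0],"spin":-25.8},
    {"jaw":0,"slide":[0,0,0],"spin":-25.8},
  ],
)

```text
t: 27.95
tcp_pos: [505.8, 6.6, 221.7]
ee_rot: [[-0.996, 0.094, -0.001], [0.094, 0.996, 0.0], [0.001, 0.0, -1.0]]
force: [0.3, 1.5, -2.5]
finger_gap: 22.9
grasp_force: 79.2
```

```bash
python3 - <<'E'
from h import *
s=state(); R=np.array(s["ee_rot"]);t=np.array(s["tcp_pos"]); print(np.round(s["joint_positions"],2))
c=np.array([656.9,-8.3]);u=np.array([np.cos(np.radians(5.3)),-np.sin(np.radians(5.3))])
g=np.r_[c-44*u,28]; print("final",g,np.round((g-t)@R,1))
T=robot.camera_model("top"); robot.camera("top")
for q in robot.silhouettes("top","blue_brush")[:2]:
    r=rect(T,q["pixels"],245); print(q["conf"],r)
E
```

```text
t 27.95 tcp [505.8   6.6 221.7] yaw x 174.58 gap 22.947870506416894 F [ 0.3  1.5 -2.5] g 79.19192790985107
[ 0.06  0.33 -0.16  1.82  0.06  0.99  1.35]
final [613.08811328  -4.23569415  28.        ] [-108.1   -0.6  193.5]
```

Emit:
apply_moves(
  series=[
    {"jaw":0,"slide":[0,-0.5,55],"spin":0},
    {"jaw":0,"slide":[0,-0.5,110],"spin":0},
    {"jaw":0,"slide":[0,-0.5,155],"spin":0},
    {"jaw":0,"slide":[0,-0.5,155],"spin":0},
  ],
)

```text
t: 28.55
tcp_pos: [503.9, 6.1, 64.8]
ee_rot: [[-0.996, 0.092, -0.007], [0.092, 0.996, -0.0], [0.007, -0.001, -1.0]]
force: [-0.8, -0.1, -1.7]
finger_gap: 22.9
grasp_force: 79.1
```

Emit:
apply_moves(
  series=[
    {"jaw":0,"slide":[-30,0,0],"spin":0},
    {"jaw":0,"slide":[-65,0,0],"spin":0},
    {"jaw":0,"slide":[-95,0,0],"spin":0},
    {"jaw":0,"slide":[-107,0,0],"spin":0},
    {"jaw":0,"slide":[-107,0,0],"spin":0},
  ],
)

```text
t: 29.18
tcp_pos: [613.3, -3.7, 68.5]
ee_rot: [[-0.996, 0.093, 0.001], [0.093, 0.996, 0.0], [-0.001, 0.0, -1.0]]
force: [-0.7, -0.5, -2.8]
finger_gap: 22.8
grasp_force: 79.2
```

Emit:
apply_moves(
  series=[
    {"jaw":0,"slide":[0,0,15],"spin":0},
    {"jaw":0,"slide":[0,0,25],"spin":0},
    {"jaw":0,"slide":[0,0,33],"spin":0},
    {"jaw":0,"slide":[0,0,36],"spin":0},
    {"jaw":0,"slide":[0,0,36],"spin":0},
  ],
)

```text
t: 29.8
tcp_pos: [612.5, -3.7, 31.0]
ee_rot: [[-0.996, 0.092, -0.001], [0.092, 0.996, -0.0], [0.001, -0.0, -1.0]]
force: [0.3, -0.4, -2.5]
finger_gap: 22.7
grasp_force: 79.2
```

Emit:
apply_moves(
  series=[
    {"jaw":0,"slide":[0,0,2],"spin":0},
    {"jaw":0,"slide":[0,0,3],"spin":0},
    {"jaw":0,"slide":[0,0,3],"spin":0},
  ],
)

```text
t: 30.18
tcp_pos: [612.8, -3.8, 28.3]
ee_rot: [[-0.996, 0.092, 0.0], [0.092, 0.996, 0.0], [-0.0, 0.0, -1.0]]
force: [-1.2, -0.2, -3.1]
finger_gap: 22.6
grasp_force: 79.2
```

Emit:
apply_moves(
  series=[
    {"jaw":0,"slide":[0,0,1],"spin":0},
    {"jaw":0,"slide":[0,0,1],"spin":0},
  ],
)

```text
t: 30.42
tcp_pos: [613.0, -3.8, 28.2]
ee_rot: [[-0.996, 0.092, 0.001], [0.092, 0.996, -0.0], [-0.001, -0.0, -1.0]]
force: [-1.8, -1.5, 4.5]
finger_gap: 22.7
grasp_force: 80.4
```

Emit:
apply_moves(
  series=[
    {"jaw":0,"slide":[0,0,-1],"spin":0},
    {"jaw":0.5,"slide":[0,0,-1],"spin":0},
    {"jaw":0.5,"slide":[0,0,-1],"spin":0},
    {"jaw":0.5,"slide":[0,0,-1],"spin":0},
  ],
)

```text
t: 30.92
tcp_pos: [612.8, -3.8, 28.3]
ee_rot: [[-0.996, 0.092, 0.0], [0.092, 0.996, -0.0], [-0.0, -0.0, -1.0]]
force: [-0.0, 0.3, -0.1]
finger_gap: 42.8
grasp_force: 0.0
```

Emit:
apply_moves(
  series=[
    {"jaw":0.5,"slide":[0,0,-30],"spin":0},
    {"jaw":0.5,"slide":[0,0,-80],"spin":0},
    {"jaw":0.5,"slide":[0,0,-140],"spin":0},
    {"jaw":0.5,"slide":[0,0,-200],"spin":0},
    {"jaw":0.5,"slide":[0,0,-200],"spin":0},
  ],
)

```text
t: 31.55
tcp_pos: [615.4, -3.6, 233.8]
ee_rot: [[-0.996, 0.092, 0.01], [0.092, 0.996, 0.0], [-0.01, 0.001, -1.0]]
force: [0.1, -0.7, -0.5]
finger_gap: 42.7
grasp_force: 0.0
```

Emit:
apply_moves(
  series=[
    {"jaw":0.5,"slide":[40,0,0],"spin":0},
    {"jaw":0.5,"slide":[80,0,0],"spin":0},
    {"jaw":0.5,"slide":[120,0,0],"spin":0},
    {"jaw":0.5,"slide":[150,0,0],"spin":0},
    {"jaw":0.5,"slide":[150,0,0],"spin":0},
  ],
)

```text
t: 32.17
tcp_pos: [461.1, 10.1, 227.8]
ee_rot: [[-0.996, 0.092, -0.002], [0.092, 0.996, -0.0], [0.002, -0.001, -1.0]]
force: [1.7, -0.9, -0.1]
finger_gap: 43.1
grasp_force: 0.0
```

```bash
python3 - <<'E'
from h import *
s=state()
ms={c:robot.camera_model(c) for c in("top","wrist")}
u=np.array([np.cos(np.radians(5.3)),-np.sin(np.radians(5.3))]);n=np.array([-u[1],u[0]])
L=dict(red=(666.5,95.5),blue=(656.9,-8.3))
for c,m in ms.items():
  im=robot.camera(c)
  for k in L:
    for q in robot.silhouettes(c,k+"_brush")[:3]:
      b=rect(m,q["pixels"],54); B=cv2.boxPoints(b)-np.array(L[k]); print(c,k,round(q["conf"],2),"lane x",np.round([(B@u).min(),(B@u).max()]),"y",np.round([(B@n).min(),(B@n).max()]))
  if c=="top":
    # heel (bright grey) height/place and bar
    for q in robot.silhouettes(c,"tray_handle")[:1]:
      r=rect(m,q["pixels"],45); print("tray",r)
    for nm,z in dict(mill=160,sauce=150,can=120,jar=142,ramekin=107,bowl=180).items():
      for q in robot.silhouettes(c,{"jar":"jar_a"}.get(nm,nm))[:1]: print(nm,np.round(q["point"]),np.round(plane(m,[q["point"][::-1]],z)[0]))
E
```

```text
t 32.17 tcp [461.1  10.1 227.8] yaw x 174.74 gap 43.09642380761808 F [ 1.7 -0.9 -0.1] g 0.0
top red 0.78 lane x [-103.   36.] y [-22.  19.]
top red 0.57 lane x [-580. -455.] y [ 55. 249.]
top red 0.42 lane x [-291. -208.] y [-327. -246.]
tray ((590.0034790039062, 53.43196105957031), (211.8704833984375, 223.09471130371094), 84.79422760009766)
mill [275. 391.] [ 386. -156.  160.]
sauce [284. 265.] [367. 162. 150.]
can [224. 136.] [533. 515. 120.]
jar [198. 221.] [596. 281. 142.]
ramekin [204. 442.] [ 582. -304.  107.]
bowl [116. 318.] [803.  25. 180.]
wrist red 0.59 lane x [-126.  -62.] y [-25.  27.]
wrist blue 0.9 lane x [-115.   35.] y [-21.  21.]
wrist blue 0.63 lane x [-191.   78.] y [-52. 155.]
```

```bash
python3 -c "
from rig import robot
print(robot.sign_off())"
```

```text
the job is handed in; nothing more can be done
None
```

The tray is out at its stop, and the red and blue brushes lie bristles down in their own lanes, heads to the rear. I signed the job off at about 32 s without seeing a verdict, and camera checks showed nothing else clearly moved, though I did not re-check the spoon.

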